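# Pile the blanks and index the stop to lock them in

## Task

Stack the two loose plywood blanks squarely on the blank that already lies in the blue stacking jig, flush with it, to make one aligned pile of three. Then grip the jig's black plunger knob, pull it up, slide the red stop one hole towards the pile, and let the pin drop fully home in that hole. Finish while holding: keep the fingers gripping the knob with the pin fully home, and do not knock or shift the other things on the worktop.

Things in the scene. Friction and masses are not known exactly. Their poses are not given: they have to be found in the camera images.
- jig: Blue base plate of the stacking jig, 250x92x10 mm, fixed; origin under its centre at worktop height, x along its length, z up. Its -x half (nearer the robot) is the bay for the pile; on its +x half is a steel rail, 30 mm wide, top 30 mm above the worktop, along which the stop slides.
- end_wall (a point): Middle of the inner face of the aluminium end wall of the bay, at the bay floor; x = -117 mm in the jig's frame. The wall is 80 mm wide, its top 52 mm above the worktop; at its +y end a corner lip runs 22 mm along the jig's x, inner face at y = +30.5 mm, top 44 mm above the worktop.
- next_hole (a point): Mouth of the wanted hole in the rail (x = 6 mm in the jig's frame, 30 mm above the worktop); partly hidden by the stop. The rail's four holes stand 30 mm apart along x, at 6, 36, 66 and 96 mm; the stop starts pinned in the one at 36 mm.
- bay (a point): Point on the bay floor (top of the base plate, 10 mm above the worktop) under the centre of a correct pile; axes as the jig. A blank that is centred here has its 90 mm length along the jig's x and 1 mm clearance to the end wall.
- blank_c: Plywood blank 90x56x12 mm with blue print on top, loose, lying in the bay as the bottom of the pile; origin centre of its underside, x along the 90 mm, z up.
- blank_a: Plywood blank 90x56x12 mm, 40 to 85 g, with red print on top, loose on the worktop; origin centre of its underside, x along the 90 mm, z up. Can be gripped across the 56 mm width.
- blank_b: Plywood blank 90x56x12 mm, 40 to 85 g, with yellow print on top, otherwise like blank_a; either may be stacked first.
- knob (a point): Point on the axis of the black plunger knob, 20 mm above its underside and 12 mm below its top. The knob is a round upright cylinder, 26 mm across, 32 mm high, standing on the sliding stop; with the pin home its underside is 60 mm above the worktop. Below it are a 24 mm collar (top at 59 mm) and the flat slider (50x46 mm, top at 53 mm).
- plunger (a joint): Lift of the plunger in m: 0 pin fully home in a hole, 0.013 fully pulled up. A spring pulls it down (3 N at 0, 5 N at 0.013). The pin clears the hole at about 0.009; between holes the pin rests on the rail at about 0.009.
- stop (a joint): Position of the sliding stop in m, growing towards the pile (along the jig's -x): 0 at the start hole, 0.030 at the next hole towards the pile, -0.030 at the hole the other way; limits -0.034 and 0.036; the pin has 1.5 mm play in a hole. Sliding friction about 1 N. It moves only with the pin clear of the hole; the knob moves with the stop.
- stop_face (a point): Middle of the red stop plate's face that looks at the pile (80 mm wide, top 53 mm above the worktop). At the next hole it stands 92 mm from the end wall, so it pushes a blank that stands too far out back in line.
- ink_jar: Jar of purple ink with blue lid, 94 mm across, 136 mm high; bystander, origin under its centre.
- pink_pot: Small pink ink pot with white lid, 69 mm across, 50 mm high; bystander, origin under its centre.
- blue_tape: Roll of blue tape, 104 mm across, 36 mm high; bystander, origin under its centre.
- cup: White cup, 75 mm across, 96 mm high; bystander, origin under its centre.
- black_marker: White marker with black cap, 130 mm long, lying; bystander, origin under its centre.
There are look-alikes about, which are no part of the job. What is shaped like the blank_a but turquoise is not meant. Leave any orange look-alike of the blank_b alone.

How it is judged:
By the outcome, as a careful person would: the job done as asked, in the order asked, and still so for the second after the job is handed in, while the arm keeps its last pose, push and grip.
It also fails if it takes over 58 s, if anything falls off the work surface, if the arm or the gripper's body presses on something with over 40 N, if the wrist force passes 120 N, or if a joint passes its speed limit or range.

## Robot

A 6-joint arm with a two-finger parallel gripper is mounted at the origin on the work surface; the furniture and walls round the work are solid. World frame = base frame: x ahead of the robot, y to its left, z up, the work surface at z = 0. Lengths are in m, angles in rad, forces in N, time in s.
With the tool pointing down it reaches from about 0.275 to 0.725 m from the base axis. Payload 15.9 kg.
Tool frame: the origin (TCP) lies on the centre line of the jaws, within the pads' length; the fingertips stand 14 mm ahead of it and the grasp point (between the pads) lies 5 mm behind it (arm.nose_length is the distance from the TCP to the fingertips, in m); z points along the fingers, y is the line along which they close (so a half turn about z gives the same grasp; the last joint's range is limited). The gripper opens to 85 mm and grips with 20 to 120 N. Pads are 22 mm wide; open, the fingers measure 114 mm over their backs; the gripper's body (76 mm by 85 mm) begins 54 mm behind the grasp point. The pads swing forward as they close: fully open they stand 13 mm farther back than shut.
Start: joints at [-1.124, 0.213, -0.034, 1.323, 0, 1.571], TCP at [0.216, -0.451, 0.245] pointing down, gripper open.
Joint ranges: [-2.98, 2.98], [-0.74, 1.72], [-1.14, 1.35], [-2.1, 2.04], [-1.57, 1.44], [-3.14, 3.14]. Speed limits (rad/s): [1.89, 1.89, 2.39, 2.57, 3.14, 3.14].

## Interface

Orientations are given as [roll, pitch, yaw] about the fixed x, y, z axes, in that order (R = Rz(yaw) Ry(pitch) Rx(roll)).
In Python, from station import arm, viewer gives the robot as it stands.
- The arm moves only by the shell command python3 -m creep 'ROWS' [OPENING] [FORCE]. ROWS is JSON, one flat list of numbers, 4 for each row, row after row: the shift along the world's x, y, z in m, then the turn about the world's z in rad. In form: [tx, ty, tz, twist, tx, ty, tz, twist, ...]. A call has 1 to 20 rows; each row is the pose to reach, as a shift and turn from the pose commanded when the call began; what a row does not reach only later rows make up. A row lasts 1/10 s, in which the tool goes at most 50 mm and 8.59 degrees, less where a joint would pass 70% of its speed; a pose out of reach is approached as far as the arm can. A call with a gripper value outside its range is refused whole. OPENING is the closure, from -1 (fully open) to 1 (shut), set as the call begins (- or left out, the last holds). The fingers move at their own pace and stop on an object; FORCE is the grip in N (left out, the last holds). Time passes only in rows, so rows that repeat a pose let the fingers close. It gives the time, the measured TCP pose, the force, the opening and the grip force at its end, in the units of the state.
- arm.get_obs(): the state, without advancing time (a new reading comes with each control period).
- viewer.grab_frame(name): name is "scene" or "top" or "wrist"; returns the picture (420x560x3 uint8, red, green, blue); there is no depth.
- viewer.calibration(name): a dict with "fx", "fy", "cx", "cy" (pixels), "world_from_camera" (4x4, takes a point from camera to world coordinates). Camera axes: x right, y down, z forward; pixel columns grow to the right and rows downward; lengths in m; the calibration is good to about 2 mm. A picture is of the moment at which its call begins: read the wrist's pose just before it. calibration takes no time and is no camera call; for the wrist camera it gives the pose at the moment of the call.
- arm.finish_job(): hands the job in; it is judged then, once.
The state is a dict: "t": time; "q": joint angles; "qvel": joint speeds; "joint_efforts": joint torques, N m; "tcp_pos": TCP position; "eef_rot": TCP orientation; "contact_force": force on the tool from outside, world axes, zero at the start; "moment": the same for the moment, N m; "gripper_width": finger opening in m; "grasp_force": force on a finger pad.
Only numpy, scipy, OpenCV 4.12 (cv2) and the standard library are available. Lean on these libraries where they do the work, as an engineer would, in place of code of your own. Each camera call takes 0.05 s, during which the arm holds its last target. There are 200 camera calls.

## Working session

There is one attempt and no reset: what is moved stays moved. The work goes in short steps, Python scripts to look and compute and a shell command to move; the robot and the scene stay as the last step left them, time stands still between calls to the robot, and variables do not carry over. Pictures are saved under pics/ and viewed, at most 11 in all, crops included, and the job is handed in when it is done.

```bash
mkdir -p pics; python3 - <<'E'
from station import arm, viewer
import cv2, numpy as np
for n in("top","scene"):
    f=viewer.grab_frame(n); cv2.imwrite(f"pics/{n}0.png",f[:,:,::-1]); c=viewer.calibration(n); print(n,c["fx"],c["cx"],c["cy"],np.round(c["world_from_camera"],3).tolist())
o=arm.get_obs(); print({k:np.round(v,3).tolist() for k,v in o.items()})
E
```

```text
top 492.06247120564797 280.20198497358143 210.4202270272683 [[-0.009, -0.999, 0.036, 0.477], [-1.0, 0.01, 0.022, -0.403], [-0.023, -0.036, -0.999, 1.214], [0.0, 0.0, 0.0, 1.0]]
scene 387.83389510330613 279.18712786154754 206.9257420816071 [[0.663, -0.453, 0.596, -0.088], [-0.748, -0.42, 0.514, -0.926], [0.018, -0.786, -0.618, 0.745], [0.0, 0.0, 0.0, 1.0]]
{'t': 0.1, 'q': [-1.124, 0.213, -0.035, 1.324, -0.0, 1.571], 'qvel': [0.0, -0.001, 0.001, 0.001, 0.001, 0.0], 'joint_efforts': [-0.001, -68.725, 48.78, 0.012, -0.0, 0.0], 'tcp_pos': [0.216, -0.451, 0.245], 'eef_rot': [-3.141, 0.0, 0.447], 'contact_force': [0.946, 0.159, -0.585], 'moment': [0.055, -0.009, -0.006], 'grasp_force': 0.0, 'gripper_width': 0.086}
```

View pics/top0.png

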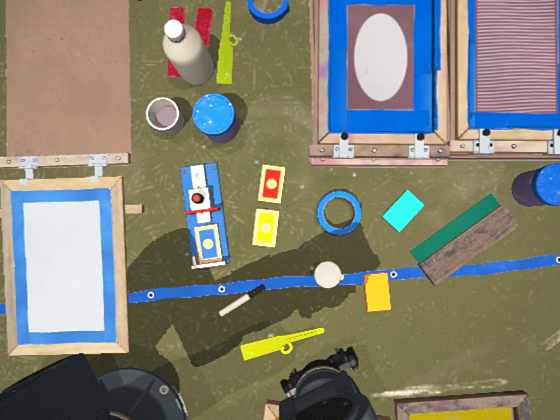

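View pics/scene0.png

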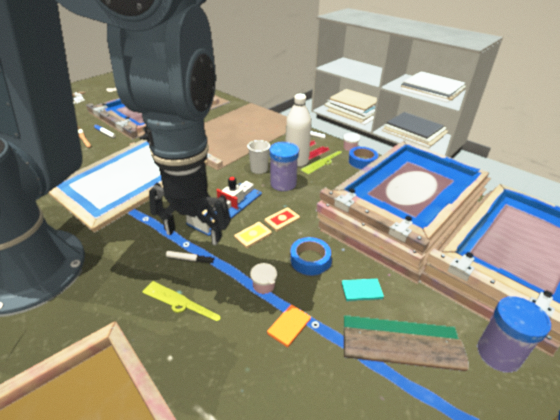

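The top view shows the jig around (205,215) with the knob at (197,198). The red blank is at (271,184), the yellow blank at (265,228) and the blue-print blank in the bay at (208,244). The turquoise (403,210) and orange (377,292) look-alikes are well clear.

```bash
cat > h.py <<'E'
from station import arm, viewer
import cv2, numpy as np
def ray(c,px,z):
    W=np.array(c["world_from_camera"]); px=np.atleast_2d(np.array(px,float))
    d=np.c_[(px[:,0]-c["cx"])/c["fx"],(px[:,1]-c["cy"])/c["fy"],np.ones(len(px))]@W[:3,:3].T
    return (W[:3,3]+d*((z-W[2,3])/d[:,2])[:,None])[:,:2]
def proj(c,P):
    M=np.linalg.inv(np.array(c["world_from_camera"])); p=np.atleast_2d(P)@M[:3,:3].T+M[:3,3]
    return np.c_[p[:,0]/p[:,2]*c["fx"]+c["cx"],p[:,1]/p[:,2]*c["fy"]+c["cy"]]
def shot(n,name):
    c=viewer.calibration(n); f=viewer.grab_frame(n)[:,:,::-1].copy(); cv2.imwrite(f"pics/{name}.png",f); return c,f
def rect(c,mask,z):
    "largest blob -> world centre, long-side length/width, yaw of long side (deg)"
    cs,_=cv2.findContours(mask.astype(np.uint8),cv2.RETR_EXTERNAL,cv2.CHAIN_APPROX_NONE)
    k=max(cs,key=cv2.contourArea)[:,0,:]
    w=(ray(c,k,z)*1000).astype(np.float32)
    (cx,cy),(a,b),t=cv2.minAreaRect(w)
    if a<b: a,b,t=b,a,t+90
    return np.round([cx,cy,a,b,(t+90)%180-90],1).tolist(), k.mean(0).round(0).tolist()
E
python3 - <<'E'
from h import *
f=cv2.imread("pics/top0.png"); c=viewer.calibration("top")
for n,(u,v) in dict(red=(271,184),yel=(265,228),c=(208,244)).items(): print(n,ray(c,(u,v),.012))
print("knob",ray(c,(197,198),.092))
cr=cv2.resize(f[150:280,165:295],None,fx=4.5,fy=4.5,interpolation=cv2.INTER_CUBIC); cv2.imwrite("pics/crop0.png",cr)
w=viewer.calibration("wrist");print(w["fx"],np.round(w["world_from_camera"],3).tolist())
E
```

```text
red [[ 0.58533218 -0.35453912]]
yel [[ 0.47773811 -0.33895937]]
c [[ 0.43990081 -0.19907437]]
knob [[ 0.54783106 -0.18777125]]
327.22579117950494 [[0.433, -0.859, -0.275, 0.285], [-0.902, -0.412, -0.131, -0.418], [-0.001, 0.305, -0.953, 0.374], [0.0, 0.0, 0.0, 1.0]]
```

View pics/crop0.png

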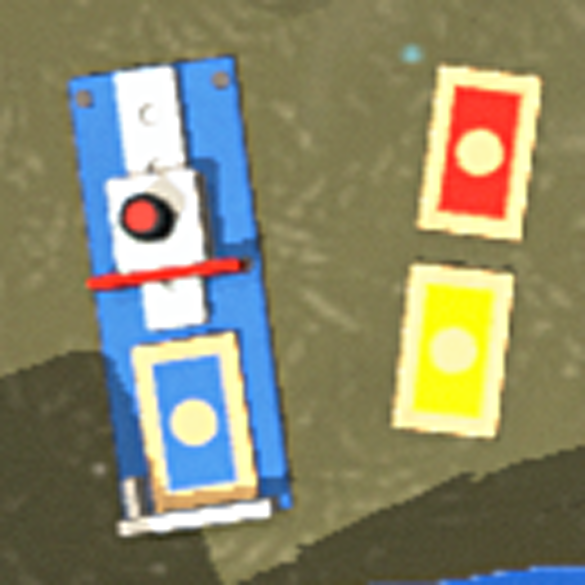

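The crop confirms jig yaw of about +7° and both blanks at about −7°. Next I move the wrist camera over the work.

```bash
python3 -m creep '[0.304,0.181,-0.025,-0.447,0.304,0.181,-0.025,-0.447,0.304,0.181,-0.025,-0.447,0.304,0.181,-0.025,-0.447,0.304,0.181,-0.025,-0.447,0.304,0.181,-0.025,-0.447,0.304,0.181,-0.025,-0.447,0.304,0.181,-0.025,-0.447,0.304,0.181,-0.025,-0.447,0.304,0.181,-0.025,-0.447,0.304,0.181,-0.025,-0.447,0.304,0.181,-0.025,-0.447]' -1
python3 - <<'E'
from h import *
c,f=shot("wrist","w1")
print(np.round(c["world_from_camera"],3).tolist())
E
```

```text
t: 1.3
tcp_pos: [0.5193, -0.2706, 0.2205]
eef_rot: [3.141, -0.0, -0.002]
contact_force: [0.3, -0.2, 0.4]
gripper_width: 0.0855
grasp_force: 0.0
[[-0.001, -0.953, -0.304, 0.596], [-1.0, 0.001, 0.0, -0.272], [0.0, 0.304, -0.953, 0.349], [0.0, 0.0, 0.0, 1.0]]
```

View pics/w1.png

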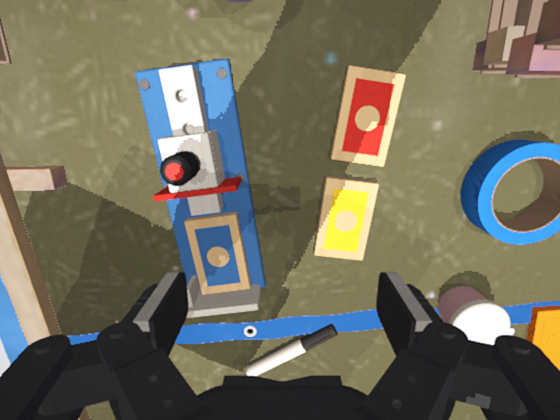

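The wrist view is clear. It shows the jig plate with front corners at (137,73) and (230,60), the red knob cap at (174,170), red blank (368,117), yellow blank (346,220), and bay blank (217,257). Next I segment them.

```bash
python3 - <<'E'
from h import *
c=viewer.calibration("wrist"); f=cv2.imread("pics/w1.png"); h=cv2.cvtColor(f,cv2.COLOR_BGR2HSV); H,S,V=cv2.split(h)
def box(m,x0,y0,x1,y1):
    z=np.zeros_like(m); z[y0:y1,x0:x1]=m[y0:y1,x0:x1]; return z
red=((H<8)|(H>172))&(S>150)&(V>90); yel=(H>22)&(H<35)&(S>170)&(V>120); blu=(H>95)&(H<125)&(S>110)
wood=(H>8)&(H<30)&(S<150)&(V>130)
print("red print",rect(c,box(red,325,60,410,170),.012))
print("yel print",rect(c,box(yel,310,170,385,265),.012))
print("c print",rect(c,box(blu,193,220,242,290),.022))
hb=blu|yel|red|((S<90)&(V>170))
for n,m,b,z in(("A",red|((V>140)),(325,60,410,172),.012),("B",(V>140),(310,172,385,266),.012)):
    print(n,rect(c,box(m,*b),z))
print("jig",rect(c,cv2.morphologyEx(box(blu,130,50,268,300).astype(np.uint8),cv2.MORPH_OPEN,np.ones((3,3))),.010))
print("c wood",rect(c,box((V>100)&~blu&(H<35),183,208,252,294),.022))
print("knob cap",rect(c,box(red,160,148,188,182),.092))
E
```

```text
red print ([586.4, -356.3, 69.3, 37.2, -8.4], [367.0, 117.0])
yel print ([478.9, -341.0, 68.5, 36.3, -6.6], [345.0, 219.0])
c print ([441.0, -201.4, 68.2, 36.2, 8.0], [217.0, 255.0])
A ([583.9, -363.3, 101.3, 81.9, -0.1], [379.0, 129.0])
B ([484.0, -345.6, 103.9, 65.1, -7.3], [352.0, 207.0])
jig ([516.4, -220.4, 247.3, 34.5, 7.5], [234.0, 170.0])
c wood ([443.4, -200.3, 97.0, 73.2, -0.1], [215.0, 259.0])
knob cap ([547.9, -186.2, 14.3, 13.8, 84.7], [174.0, 171.0])
```

The prints match the expected size and give A (586,−356,−8.4°), B (479,−341,−6.6°) and C (441,−201,8.0°). I fetch yellow B first.

```bash
python3 -m creep '[-0.041,-0.071,-0.03,-0.115,-0.041,-0.071,-0.07,-0.115,-0.041,-0.071,-0.11,-0.115,-0.041,-0.071,-0.145,-0.115,-0.041,-0.071,-0.175,-0.115,-0.041,-0.071,-0.195,-0.115,-0.041,-0.071,-0.206,-0.115,-0.041,-0.071,-0.206,-0.115,-0.041,-0.071,-0.206,-0.115]' -1
python3 -m creep '[0,0,0,0,0,0,0,0,0,0,0,0,0,0,0,0,0,0,0,0,0,0,0,0,0,0,0,0,0,0,0,0]' 1 30
```

```text
t: 2.25
tcp_pos: [0.4794, -0.3414, 0.0153]
eef_rot: [3.141, -0.001, -0.116]
contact_force: [-0.4, 0.4, -0.0]
gripper_width: 0.0857
grasp_force: 0.0
t: 3.05
tcp_pos: [0.4796, -0.3413, 0.0154]
eef_rot: [3.141, -0.001, -0.115]
contact_force: [-1.9, 1.0, 8.0]
gripper_width: 0.0552
grasp_force: 30.4
```

```bash
python3 -m creep '[0,0,0.02,0,0,0,0.05,0,0,0,0.09,0,-0.01,0.03,0.1,0.06,-0.02,0.07,0.1,0.13,-0.03,0.11,0.1,0.2,-0.038,0.1395,0.1,0.255,-0.038,0.1395,0.09,0.255,-0.038,0.1395,0.08,0.255,-0.038,0.1395,0.08,0.255,-0.038,0.1395,0.08,0.255]'
python3 - <<'E'
from h import *
c,f=shot("wrist","w2"); o=arm.get_obs(); print(o["contact_force"].round(1) if hasattr(o["contact_force"],"round") else o["contact_force"])
cv2.imwrite("pics/w2b.png",f)
E
```

```text
t: 4.15
tcp_pos: [0.4411, -0.2021, 0.094]
eef_rot: [-3.141, 0.001, 0.139]
contact_force: [0.2, -0.2, 0.5]
gripper_width: 0.0552
grasp_force: 32.9
[ 0.5 -0.   0.1]
```

View pics/w2.png

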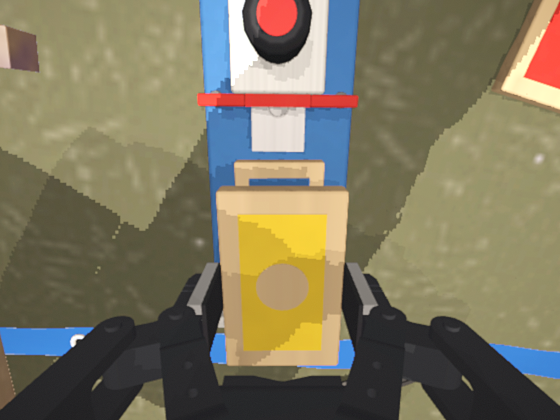

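The yellow blank is held straight, its front top edge at row 187 (columns 217–348). C's front edge is at row 160 (columns 235–324). I compare the two in world coordinates.

```bash
python3 - <<'E'
from h import *
c=viewer.calibration("wrist"); f=cv2.imread("pics/w2.png"); h=cv2.cvtColor(f,cv2.COLOR_BGR2HSV).astype(int); H,S,V=h[...,0],h[...,1],h[...,2]
m=np.zeros(H.shape,bool); m[195:360,225:340]=((H>20)&(H<35)&(S>170))[195:360,225:340]
print("held print",rect(c,m,.0906))
wood=(S<140)&(V>110)&(H<30)
# sub-measures: wood row extents
for r in (165,170,178): 
    x=np.where(~((H>95)&(H<125)&(S>110))[r,205:352])[0]+205; print("C row",r,x.min(),x.max())
for col in(240,260,280,300,320):
    g=V[140:215,col]; d=np.abs(np.diff(f[140:215,col].astype(int),axis=0)).sum(1); print(col,[(int(i)+140.5,int(d[i])) for i in np.argsort(-d)[:5]])
p=ray(c,[(235,160),(324,160)],.022); q=ray(c,[(217,187),(348,187)],.0906)
for w in(p,q): mid=w.mean(0); d=w[0]-w[1]; print((mid*1000).round(1),np.linalg.norm(d)*1000,np.degrees(np.arctan2(-d[0],d[1])))
# jig side edges
B=(H>95)&(H<125)&(S>110)
for r in (20,60,130,150):
    x=np.where(B[r,195:365])[0]+195; a,b=ray(c,[(x.min(),r),(x.max()+1,r)],.010); print("jig",r,x.min(),x.max(),a*1000,b*1000)
E
```

```text
held print ([439.8, -203.5, 69.2, 37.7, 8.0], [282.0, 280.0])
C row 165 205 351
C row 170 205 351
C row 178 205 351
240 [(161.5, 119), (159.5, 113), (185.5, 111), (190.5, 92), (162.5, 90)]
260 [(151.5, 152), (150.5, 142), (178.5, 136), (161.5, 111), (159.5, 110)]
280 [(151.5, 203), (177.5, 116), (161.5, 103), (159.5, 99), (178.5, 99)]
300 [(151.5, 243), (159.5, 115), (177.5, 114), (161.5, 108), (178.5, 100)]
320 [(185.5, 126), (161.5, 108), (159.5, 107), (190.5, 106), (162.5, 80)]
[ 486.7 -195.4] 54.623802982064404 7.972724444867566
[ 486.3 -197.2] 54.3296267349429 7.9730004871407925
jig 20 201 357 [ 558.34485555 -139.88894851] [ 570.87393237 -229.36097972]
jig 60 203 354 [ 537.45493619 -142.41640759] [ 549.99843732 -231.98777146]
jig 130 207 349 [ 497.30230315 -147.5930748 ] [ 509.85162181 -237.19890985]
jig 150 208 348 [ 484.86575638 -149.10363848] [ 497.4679473  -239.08480024]
```

```bash
python3 -m creep '[0.001,0.0018,0,0,0.001,0.0018,-0.015,0,0.001,0.0018,-0.03,0,0.001,0.0018,-0.04,0,0.001,0.0018,-0.047,0,0.001,0.0018,-0.051,0,0.001,0.0018,-0.054,0,0.001,0.0018,-0.054,0,0.001,0.0018,-0.054,0,0.001,0.0018,-0.054,0]'
python3 - <<'E'
from h import *
c,f=shot("wrist","w3"); cv2.imwrite("pics/w3c.png",cv2.resize(f[90:400,160:400],None,fx=1.9,fy=1.9))
E
```

```text
t: 5.2
tcp_pos: [0.4423, -0.1997, 0.0406]
eef_rot: [3.141, -0.0, 0.14]
contact_force: [-0.2, 1.1, -0.7]
gripper_width: 0.0549
grasp_force: 32.9
```

View pics/w3c.png

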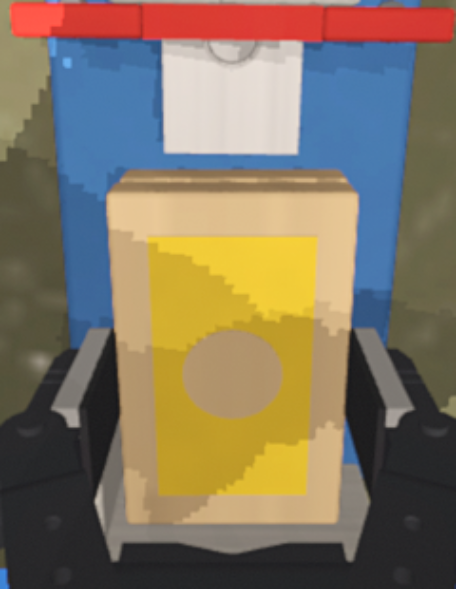

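The yellow blank looks laterally centred over C, mid-columns 232 against 233 in the crop. A numeric check of the front edge follows, before release.

```bash
python3 - <<'E'
from h import *
c=viewer.calibration("wrist")
k=lambda x,y:(160+x/1.9,90+y/1.9)
q=ray(c,[k(107,192),k(358,192)],.0372); print(q*1000,q.mean(0)*1000)
# expected rows if C front at same x,y
mid=q.mean(0)
for z in(.0372,.0252,.022,.010):
    p=proj(c,[*mid,z])[0]; print(z,(p-[160,90])*1.9)
f=cv2.imread("pics/w3.png"); print(f[174:196,280].tolist())
E
```

```text
[[ 481.78170388 -167.74655955]
 [ 489.4600804  -222.10979014]] [ 485.62089214 -194.92817485]
0.0372 [232.50666708 192.        ]
0.0252 [232.42068566 179.71289653]
0.022 [232.39996365 176.75163634]
0.01 [232.3292059  166.64005926]
[[176, 121, 73], [176, 121, 73], [177, 121, 71], [179, 123, 72], [168, 123, 88], [118, 114, 120], [78, 111, 138], [79, 112, 138], [84, 115, 142], [101, 139, 169], [115, 157, 189], [97, 135, 164], [82, 115, 141], [80, 111, 137], [82, 113, 138], [82, 113, 139], [87, 121, 149], [113, 156, 186], [134, 181, 213], [138, 186, 217], [140, 189, 220], [144, 192, 223]]
```

The match is within about 0.5 mm. I lower, release and retreat.

```bash
python3 -m creep '[0,0,-0.0015,0,0,0,-0.003,0,0,0,-0.004,0,0,0,-0.004,0,0,0,-0.004,0]'
python3 -m creep '[0,0,0,0,0,0,0,0,0,0,0,0,0,0,0,0,0,0,0,0,0,0,0,0]' -1
python3 -m creep '[0,0,0.02,0,0,0,0.05,0,0,0,0.09,0,0,0,0.12,0,0,0,0.12,0,0,0,0.12,0]' -1
python3 - <<'E'
from h import *
c,f=shot("wrist","w4"); h=cv2.cvtColor(f,cv2.COLOR_BGR2HSV).astype(int); H,S,V=h[...,0],h[...,1],h[...,2]
m=(H>20)&(H<35)&(S>170)&(V>90); m[:,:150]=0;m[:,420:]=0
print(rect(c,m,.034))
E
```

```text
t: 5.75
tcp_pos: [0.4422, -0.1997, 0.0373]
eef_rot: [3.141, -0.001, 0.14]
contact_force: [-8.0, 3.6, 26.6]
gripper_width: 0.0548
grasp_force: 35.5
t: 6.35
tcp_pos: [0.442, -0.1996, 0.0362]
eef_rot: [-3.142, 0.0, 0.14]
contact_force: [0.1, 1.0, -0.6]
gripper_width: 0.0853
grasp_force: 0.0
t: 6.95
tcp_pos: [0.4423, -0.1997, 0.1565]
eef_rot: [3.141, -0.001, 0.14]
contact_force: [0.1, -0.1, 0.5]
gripper_width: 0.0854
grasp_force: 0.0
([441.1, -201.0, 68.9, 37.3, 8.0], [282.0, 208.0])
```

B sits at (441.1,−201.0), within 0.5 mm of C. Red A is next.

```bash
python3 -m creep '[0.035,-0.035,0,-0.1,0.07,-0.07,0,-0.2,0.105,-0.11,0,-0.287,0.144,-0.1565,-0.01,-0.287,0.144,-0.1565,-0.03,-0.287,0.144,-0.1565,-0.07,-0.287,0.144,-0.1565,-0.105,-0.287,0.144,-0.1565,-0.13,-0.287,0.144,-0.1565,-0.141,-0.287,0.144,-0.1565,-0.141,-0.287,0.144,-0.1565,-0.141,-0.287]' -1
python3 -m creep '[0,0,0,0,0,0,0,0,0,0,0,0,0,0,0,0,0,0,0,0,0,0,0,0,0,0,0,0,0,0,0,0]' 1 30
python3 -m creep '[0,0,0.02,0,0,0,0.05,0,0,0,0.09,0,-0.035,0.035,0.1,0.1,-0.07,0.07,0.1,0.2,-0.105,0.11,0.1,0.287,-0.144,0.155,0.1,0.287,-0.144,0.155,0.09,0.287,-0.144,0.155,0.08,0.287,-0.144,0.155,0.08,0.287,-0.144,0.155,0.08,0.287]'
python3 - <<'E'
from h import *
c,f=shot("wrist","w5"); h=cv2.cvtColor(f,cv2.COLOR_BGR2HSV).astype(int); H,S,V=h[...,0],h[...,1],h[...,2]
m=((H<8)|(H>172))&(S>150)&(V>60); m[:190]=0; m[:,:200]=0;m[:,360:]=0
print(rect(c,m,.0916))
E
```

```text
t: 8.1
tcp_pos: [0.5864, -0.3563, 0.0161]
eef_rot: [3.141, -0.001, -0.147]
contact_force: [0.3, 0.2, 0.3]
gripper_width: 0.0853
grasp_force: 0.0
t: 8.9
tcp_pos: [0.5867, -0.3565, 0.0167]
eef_rot: [3.141, -0.002, -0.147]
contact_force: [-1.9, 1.2, 7.5]
gripper_width: 0.0549
grasp_force: 30.7
t: 10.0
tcp_pos: [0.4429, -0.2019, 0.0954]
eef_rot: [3.141, -0.0, 0.139]
contact_force: [-0.0, 0.8, -0.3]
gripper_width: 0.0544
grasp_force: 32.7
([442.5, -203.1, 69.0, 37.5, 8.0], [282.0, 278.0])
```

View pics/w5.png

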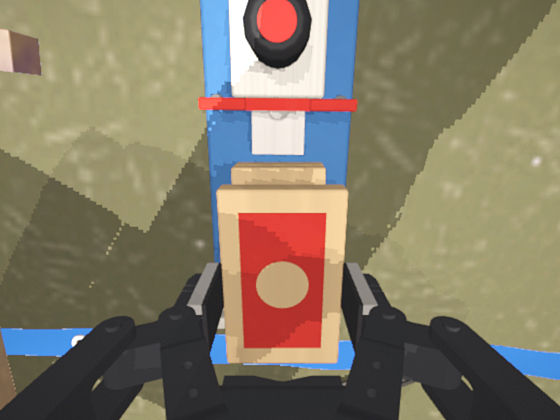

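Red A is held straight, its print centred at (282,278) over the two-high pile, whose front edge is at row 165. I shift by (−1.4,+2.0) mm and lower.

```bash
python3 -m creep '[-0.0014,0.0019,0,0,-0.0014,0.0019,-0.015,0,-0.0014,0.0019,-0.028,0,-0.0014,0.0019,-0.036,0,-0.0014,0.0019,-0.04,0,-0.0014,0.0019,-0.042,0,-0.0014,0.0019,-0.0435,0,-0.0014,0.0019,-0.0445,0,-0.0014,0.0019,-0.0455,0,-0.0014,0.0019,-0.0455,0]'
python3 -m creep '[0,0,0,0,0,0,0,0,0,0,0,0,0,0,0,0,0,0,0,0,0,0,0,0]' -1
python3 -m creep '[0,0,0.02,0,0,0,0.05,0,0,0,0.08,0,0,0,0.106,0,0,0,0.106,0,0,0,0.106,0]' -1
python3 - <<'E'
from h import *
c,f=shot("wrist","w6"); h=cv2.cvtColor(f,cv2.COLOR_BGR2HSV).astype(int); H,S,V=h[...,0],h[...,1],h[...,2]
R=((H<8)|(H>172))&(S>150)&(V>60)
m=R.copy(); m[:150]=0; m[:,:200]=0;m[:,360:]=0
print(rect(c,m,.046))
m=R.copy(); m[95:]=0; m[:,:240]=0;m[:,330:]=0
print("cap",rect(c,m,.092))
E
```

```text
t: 11.05
tcp_pos: [0.4432, -0.2003, 0.0516]
eef_rot: [3.139, -0.005, 0.14]
contact_force: [4.6, -1.0, 15.5]
gripper_width: 0.0547
grasp_force: 44.9
t: 11.65
tcp_pos: [0.4405, -0.1992, 0.0497]
eef_rot: [-3.141, 0.0, 0.14]
contact_force: [0.1, 0.7, 0.3]
gripper_width: 0.0851
grasp_force: 0.0
t: 12.25
tcp_pos: [0.4408, -0.1993, 0.1559]
eef_rot: [3.141, -0.001, 0.14]
contact_force: [0.4, 0.2, -1.5]
gripper_width: 0.0854
grasp_force: 0.0
([440.7, -201.8, 69.2, 37.5, 6.8], [283.0, 211.0])
cap ([548.2, -186.4, 13.9, 13.9, 8.0], [284.0, 46.0])
```

View pics/w6.png

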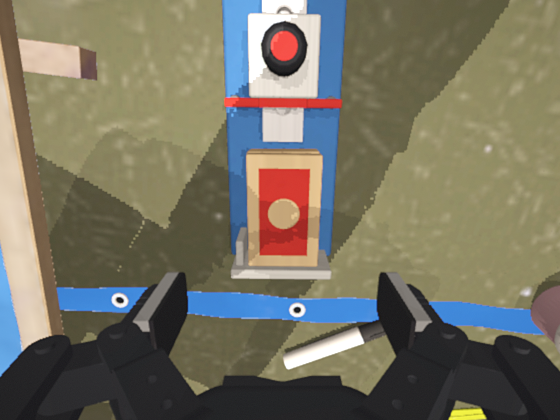

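```bash
python3 - <<'E'
from h import *
f=cv2.imread("pics/w6.png"); cv2.imwrite("pics/w6c.png",cv2.resize(f[140:285,220:345],None,fx=4.1,fy=4.1,interpolation=cv2.INTER_CUBIC))
E
```

```text
(no output)
```

View pics/w6c.png

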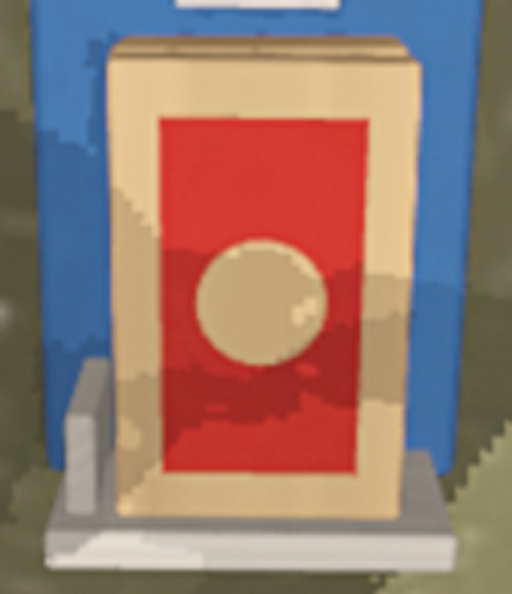

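A is flat but yawed about 1.2° relative to the pile and about 0.7 mm off. I re-square it by gripping lightly at the pile's yaw, slightly higher so that B isn't touched.

```bash
python3 -m creep '[0.001,-0.0004,-0.04,0,0.001,-0.0004,-0.075,0,0.001,-0.0004,-0.095,0,0.001,-0.0004,-0.102,0,0.001,-0.0004,-0.102,0,0.001,-0.0004,-0.102,0]' -1
python3 -m creep '[0,0,0,0,0,0,0,0,0,0,0,0,0,0,0,0,0,0,0,0,0,0,0,0,0,0,0,0]' 1 20
python3 -m creep '[0,0,0,0,0,0,0,0,0,0,0,0,0,0,0,0,0,0,0,0,0,0,0,0]' -1
python3 -m creep '[0,0,0.03,0,0,0,0.07,0,0,0,0.102,0,0,0,0.102,0,0,0,0.102,0]' -1
python3 - <<'E'
from h import *
c,f=shot("wrist","w7"); h=cv2.cvtColor(f,cv2.COLOR_BGR2HSV).astype(int); H,S,V=h[...,0],h[...,1],h[...,2]
R=((H<8)|(H>172))&(S>150)&(V>60)
m=R.copy(); m[:150]=0; m[:,:200]=0;m[:,360:]=0
print(rect(c,m,.046))
cv2.imwrite("pics/w7c.png",cv2.resize(f[140:285,220:345],None,fx=4.1,fy=4.1,interpolation=cv2.INTER_CUBIC))
E
```

```text
t: 12.9
tcp_pos: [0.442, -0.1997, 0.0544]
eef_rot: [3.141, -0.001, 0.14]
contact_force: [-0.1, -0.5, -0.5]
gripper_width: 0.0853
grasp_force: 0.0
t: 13.6
tcp_pos: [0.4422, -0.1998, 0.0548]
eef_rot: [3.141, -0.001, 0.14]
contact_force: [-2.0, 1.4, 9.9]
gripper_width: 0.0543
grasp_force: 19.3
t: 14.2
tcp_pos: [0.4416, -0.1996, 0.0538]
eef_rot: [-3.142, 0.0, 0.14]
contact_force: [0.4, -0.4, -0.8]
gripper_width: 0.0851
grasp_force: 0.0
t: 14.7
tcp_pos: [0.442, -0.1998, 0.1562]
eef_rot: [3.141, -0.001, 0.14]
contact_force: [-0.3, 0.4, -0.1]
gripper_width: 0.0857
grasp_force: 0.0
([440.8, -201.6, 69.5, 37.5, 6.8], [282.0, 212.0])
```

View pics/w7c.png

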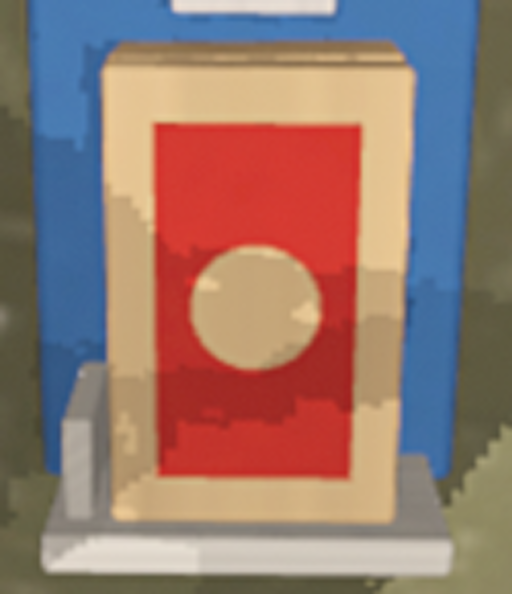

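```bash
cat >> h.py <<'E'
def quad(c,m,z):
    "line-fit print sides in world: centre mm, side angles deg"
    cs,_=cv2.findContours(m.astype(np.uint8),cv2.RETR_EXTERNAL,cv2.CHAIN_APPROX_NONE); k=max(cs,key=cv2.contourArea)[:,0,:]
    w=ray(c,k,z)*1000; t=np.radians(8); ax=np.array([[np.cos(t),np.sin(t)],[-np.sin(t),np.cos(t)]]); l=(w-w.mean(0))@ax.T
    lo,hi=l.min(0),l.max(0); out=[];pos=[]
    for i in(0,1):
        for e in(lo,hi):
            s=(abs(l[:,i]-e[i])<2.5)&(abs(l[:,1-i]-(lo+hi)[1-i]/2)<.42*(hi-lo)[1-i])
            p=np.polyfit(l[s,1-i],l[s,i],1); pos.append(p[1]); out.append(round(float(8+(-1 if i==0 else 1)*np.degrees(np.arctan(p[0]))),2))
    ctr=w.mean(0)+np.array([(pos[0]+pos[1])/2,(pos[2]+pos[3])/2])@ax
    return ctr.round(1),[round(float(x),1) for x in(pos[1]-pos[0],pos[3]-pos[2])],out
E
python3 - <<'E'
from h import *
c=viewer.calibration("wrist")
def hs(n):
    h=cv2.cvtColor(cv2.imread(f"pics/{n}.png"),cv2.COLOR_BGR2HSV).astype(int); return h[...,0],h[...,1],h[...,2]
H,S,V=hs("w7"); m=((H<8)|(H>172))&(S>150)&(V>60); m[:150]=0; m[:,:200]=0;m[:,360:]=0; print("A",quad(c,m,.046))
H,S,V=hs("w4"); m=(H>20)&(H<35)&(S>170)&(V>90); m[:,:150]=0;m[:,420:]=0; print("B",quad(c,m,.034))
E
```

```text
A (array([ 440.3, -200.8]), [68.2, 36.6], [7.2, 6.68, 7.52, 6.9])
B (array([ 440.4, -200.7]), [68.6, 36.3], [8.05, 8.05, 8.06, 8.05])
```

A is centred within 0.1 mm of B, with less than 1° yaw difference, about 0.7 mm at the ends. That's fine, so on to the knob at about (547,−186.5).

```bash
python3 -m creep '[0.04,0.005,0,0,0.08,0.01,0,0,0.105,0.0133,0,0,0.105,0.0133,-0.02,0,0.105,0.0133,-0.045,0,0.105,0.0133,-0.065,0,0.105,0.0133,-0.0755,0,0.105,0.0133,-0.079,0,0.105,0.0133,-0.079,0,0.105,0.0133,-0.079,0]' -1
python3 -m creep '[0,0,0,0,0,0,0,0,0,0,0,0,0,0,0,0,0,0,0,0,0,0,0,0,0,0,0,0,0,0,0,0,0,0,0,0,0,0,0,0,0,0,0,0,0,0,0,0]' 1 45
```

```text
t: 15.75
tcp_pos: [0.547, -0.1865, 0.0776]
eef_rot: [3.141, -0.001, 0.14]
contact_force: [0.6, -0.9, -0.2]
gripper_width: 0.0849
grasp_force: 0.0
t: 16.95
tcp_pos: [0.5468, -0.1856, 0.0773]
eef_rot: [-3.14, -0.001, 0.14]
contact_force: [-1.5, 7.5, 7.8]
gripper_width: 0.0245
grasp_force: 44.0
```

```bash
python3 -m creep '[0,0.0009,0.003,0,0,0.0009,0.006,0,0,0.0009,0.009,0,0,0.0009,0.0115,0,0,0.0009,0.0115,0,0,0.0009,0.0115,0]'
python3 - <<'E'
from h import *
o=arm.get_obs(); print(o["tcp_pos"],o["contact_force"],o["moment"])
E
```

```text
t: 17.55
tcp_pos: [0.5466, -0.1855, 0.0882]
eef_rot: [3.142, 0.0, 0.14]
contact_force: [0.3, -1.3, -5.3]
gripper_width: 0.0246
grasp_force: 44.4
[ 0.5465652  -0.18547267  0.08822852] [ 0.34268768 -1.32189557 -5.32085836] [-0.17657726 -0.2176841  -0.04188573]
```

The plunger is lifted 10.9 mm and pulling about 5 N. I slide one hole towards the pile.

```bash
python3 -m creep '[-0.004,-0.0006,0,0,-0.008,-0.0011,0,0,-0.012,-0.0017,0,0,-0.016,-0.0022,0,0,-0.020,-0.0028,0,0,-0.024,-0.0034,0,0,-0.027,-0.0038,0,0,-0.029,-0.004,0,0,-0.0297,-0.0042,0,0,-0.0297,-0.0042,0,0,-0.0297,-0.0042,0,0]'
python3 -m creep '[0,0,-0.003,0,0,0,-0.005,0,0,0,-0.007,0,0,0,-0.009,0,0,0,-0.011,0,0,0,-0.0115,0,0,0,-0.0115,0,0,0,-0.0115,0]'
```

```text
t: 18.65
tcp_pos: [0.5167, -0.1894, 0.0882]
eef_rot: [-3.141, 0.001, 0.14]
contact_force: [-2.5, 4.4, -5.2]
gripper_width: 0.0247
grasp_force: 44.5
t: 19.45
tcp_pos: [0.5174, -0.1893, 0.0773]
eef_rot: [-3.141, -0.001, 0.14]
contact_force: [-0.2, 6.7, 3.1]
gripper_width: 0.0242
grasp_force: 45.5
```

It's back at z 0.0773, as at the grip. I press down slightly to confirm it's home, then look.

```bash
python3 -m creep '[0,0,-0.001,0,0,0,-0.001,0,0,0,-0.001,0,0,0,-0.001,0,0,0,-0.001,0]'
python3 - <<'E'
from h import *
c,f=shot("wrist","w8"); ct,g=shot("top","t8"); s,k=shot("scene","s8")
a=cv2.resize(f,(520,390)); b=cv2.resize(g[150:280,150:280],(390,390),interpolation=cv2.INTER_CUBIC)
cv2.imwrite("pics/m8.png",cv2.resize(np.hstack([a,b]),(800,343)))
h=cv2.cvtColor(f,cv2.COLOR_BGR2HSV).astype(int);H,S,V=h[...,0],h[...,1],h[...,2]
E
```

```text
t: 19.95
tcp_pos: [0.518, -0.1893, 0.0772]
eef_rot: [3.142, -0.002, 0.14]
contact_force: [-3.1, 9.3, 15.3]
gripper_width: 0.0247
grasp_force: 46.6
```

View pics/m8.png

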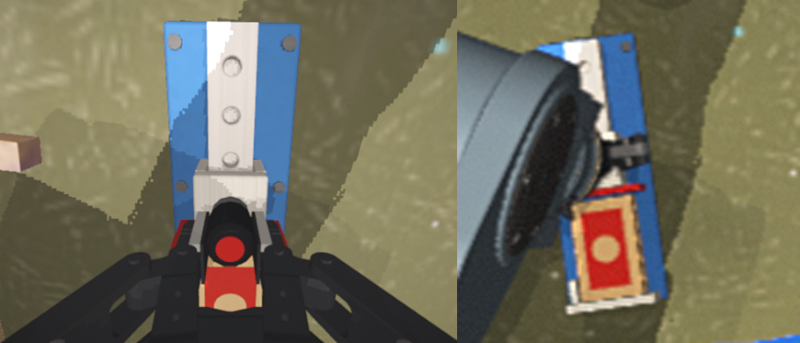

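The three exposed holes and the stop plate against the pile front show that the stop is at the wanted hole. Force rose 12 N with no drop in height, so the pin is home.

```bash
python3 -c "
from station import arm
print(arm.finish_job())"
```

```text
the job is handed in; nothing more can be done
None
```

I handed the job in at about 20 s of the 58 s allowed: the three blanks are stacked to within about 0.5 mm of each other, except that the top red blank measured about 1° out of square (0.7 mm at its ends). The stop is pinned fully home one hole nearer the pile, with the fingers still gripping the knob; I have no verdict back.

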